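# Tighten two cart wheel spoke nipples by counted quarter turns

## Task

True the cart wheel with the spoke key from its stand: starting at the top-row nipple beside the round balance weight, tighten it one quarter turn, then go on to the middle nipple and tighten that two quarter turns (clockwise as seen from outside the rim), and leave the third one as it is. Feel each nipple into the key gently without forcing it, never turn it with bare fingers, put the key back upright on its post and leave the other things alone.

Things in the scene. Friction and masses are not known exactly. Their poses are not given: they have to be found in the camera images.
- wheel: Cart wheel, no tyre, fixed upright in a grey stand. Origin: centre of the stand's underside, on the bench; x = along the axle (away from the robot at yaw 0), y = to the left along the rim, z up. 15 spokes 24 degrees apart end in square steel nipple heads outside the rim: the middle one points straight up, left and right ones lean 24 degrees to either side; the heads beyond these three are fixed.
- seat_left (a point): As seat_mid, for the left (+y) nipple; outward spoke direction (0, 0.407, 0.914) in the wheel's frame, whose axes this point shares. Any of the three heads shifts along its slot (and up to 2.5 mm across) under more than about 1 N and gives inward on its spoke by up to 3 mm at 3 N per mm.
- seat_mid (a point): Middle of the top nipple's slot, on the rim's outer surface; outward spoke direction (0, 0, 1) in the wheel's frame. Each of the three heads is 14 mm square, 17.5 mm tall, the top 6.5 mm tapering to 10 mm square, flats along x and along the rim at turn 0. It stands up to 7.5 mm either way ALONG THE RIM from this slot middle (hidden, unlisted; across the rim it is central): feel for it.
- seat_right (a point): As seat_mid, for the right (-y) nipple; outward spoke direction (0, -0.407, 0.914) in the wheel's frame. A key that has missed the head stops with its mouth 7 to 18 mm above the rim; fully home it stands within 5 mm of the rim.
- nipple_left (a joint): Turn of the left nipple in rad, within 0.12 of 0 at the start; grows clockwise as seen from outside looking at the hub. 1.571 is one quarter turn, 3.142 two. It stays where it is left and needs about 0.06 N m.
- nipple_mid (a joint): Turn of the mid nipple in rad, within 0.12 of 0 at the start; grows clockwise as seen from outside looking at the hub. 1.571 is one quarter turn, 3.142 two. It stays where it is left and needs about 0.06 N m.
- nipple_right (a joint): Turn of the right nipple in rad, within 0.12 of 0 at the start; grows clockwise as seen from outside looking at the hub. 1.571 is one quarter turn, 3.142 two. It stays where it is left and needs about 0.06 N m.
- weight_center (a point): Centre of the round dark balance weight, 22 mm diameter, 9 mm thick, fixed on the robot's side of the rim just beyond the left or just beyond the right nipple (horizontally about 31 mm from that nipple's slot, over 100 mm from the other's). At the other end sits only an 8 mm rivet.
- key_grip (a point): Centre of the handle of the loose spoke key, on its axis, 52 mm above its mouth; z up the key. The key is 74 mm tall, 0.1 to 0.2 kg. Its flat black handle reaches from 28 to 74 mm above the mouth, 34 mm along x and 16 mm thick along y (take it across the 16 mm).
- stand_post (a point): Where the key's mouth rests, 26 mm above the bench: foot of a round steel post 11 mm in diameter, 11.5 mm tall with a tapered tip, on a fixed wooden block 60 x 60 mm. With the key home key_grip is 52 mm above this point.
- spoke_key: The same key; origin at the centre of its mouth, z up. Steel socket 24.8 mm square outside, 27 mm tall, with a square bore 16.4 mm wide and 15 mm deep, open below, sides along x and y. On a nipple it has about 11 degrees of free play either way before it drives the head; turn back through the play before lifting it off, else it binds.
- hole_saw: Bystander: dark hole saw standing on the bench, 50 mm diameter, 61 mm tall; origin under its centre. Leave it where it is.
- nut_a: Bystander: rusty hex nut, 34 x 30 x 14 mm, lying on the bench; origin under its centre. Leave it where it is.
- axle (a point): Wheel centre, 122 mm above the bench. Aluminium rim 210 mm in diameter, 34 mm wide, its top 227 mm above the bench. Stand: base 130 x 100 mm, 10 mm thick; two uprights 40 mm wide and 134 mm tall, 45 mm either side of the rim's middle plane.
There are look-alikes about, which are no part of the job. What is shaped like the spoke_key but orange or turquoise is not meant.

How it is judged:
By the outcome, as a careful person would: the job done as asked, in the order asked, and still so for the second after the job is handed in, with the robot touching nothing.
It also fails if it takes over 72 s, if anything falls off the work surface, if the arm or the gripper's body presses on something with over 40 N, if the wrist force passes 120 N, or if a joint passes its speed limit or range.

## Robot

A 7-joint arm with a two-finger parallel gripper is mounted at the origin on a cart in front of the work surface, level with it; the furniture and walls round the work are solid. World frame = base frame: x ahead of the robot, y to its left, z up, the work surface at z = 0. Lengths are in m, angles in rad, forces in N, time in s.
With the tool pointing down it reaches from about 0.4 to 0.85 m from the base axis. Payload 10.4 kg.
Tool frame: the origin (TCP) lies on the mounting face of the last link; the fingertips stand 173 mm ahead of it and the grasp point (between the pads) lies 155 mm ahead of it (ctrl.grasp_offset is the distance from the TCP to the grasp point, in m); z points along the fingers, y is the direction in which the jaws open and shut (so a half turn about z gives the same grasp; the last joint's range is limited). The gripper opens to 85 mm and grips with 20 to 120 N. Pads are 22 mm wide; open, the fingers measure 114 mm over their backs; the gripper's body (76 mm by 85 mm) begins 54 mm behind the grasp point. The pads swing forward as they close: fully open they stand 13 mm farther back than shut.
Start: joints at [-1.335, 0.332, -0.065, 1.46, 0.022, 1.35, -0.088], TCP at [0.16, 0.604, 0.405] pointing down, gripper open.
Joint ranges: [-2.6, 2.6], [-0.5, 2.12], [-1.47, 1.34], [0.16, 2.42], [-1.27, 4.41], [0.06, 2.06], [-2.6, 2.6]. Speed limits (rad/s): [2.22, 2.22, 2.79, 2.79, 3.14, 3.14, 3.14].

## Interface

Orientations are given as [roll, pitch, yaw] about the fixed x, y, z axes, in that order (R = Rz(yaw) Ry(pitch) Rx(roll)).
In Python, from bench import readout, cams, workorder, ctrl gives the robot as it stands. The module is installed in compiled form; this text tells all that it offers.
- The arm moves only by the tool carry_out, never from a script. Its argument "series" is text: rows parted by semicolons, each of 7 numbers parted by spaces: the shift along the tool's x, y, z in m, then the turn, a rotation vector about the tool's x, y, z in degrees, then the closure, from -1 (fully open) to 1 (shut), so that 0 is half open. In form: x y z ax ay az jaw; .... A call has 1 to 12 rows; each row shifts and turns the commanded pose from where the row before left it, along the tool's axes as they then stand; what a row does not reach is not made up. A row lasts 1/8 s, in which the tool goes at most 62.5 mm and 10.7 degrees, less where a joint would pass 70% of its speed; a pose out of reach is approached as far as the arm can. A call is refused whole if a number of a shift passes 0.0625 or a number of a turn 10.7, either way. A call with a gripper value outside its range is refused whole. The fingers move at their own pace and stop on an object; "force" is the grip in N (left out, the last holds). Time passes only in rows, so rows that do not move let the fingers close. It gives the time, the measured TCP pose, the force and the opening at its end, in the units of the state.
- readout.read_state(): the state, without advancing time (a new reading comes with each control period).
- cams.read_camera(name): name is "side" or "top" or "wrist"; returns a dict with "color" (384x512x3 uint8, red, green, blue), "depth" (384x512 float32, m along the optical axis (not along the pixel's ray), 0 where there is no reading), "fx", "fy", "cx", "cy" (pixels), "k1" (the pictures are not rectified: a ray, as slopes to the right and down, at radius r is drawn at 1 + k1 r^2 times it, then the intrinsics apply), "origin" and "attitude" of the camera in the world. Camera axes: x right, y down, z forward; pixel columns grow to the right and rows downward; lengths in m; the calibration is good to about 2 mm. A picture is of the moment at which its call begins.
- workorder.sign_off(): hands the job in, once; it reports no verdict.
The state is a dict: "t": time; "qpos": joint angles; "qd": joint speeds; "effort": joint torques, N m; "tool_pos": TCP position; "tool_rot": TCP orientation; "contact_force": force on the tool from outside, world axes, zero at the start; "ft_torque": the same for the moment, N m; "gripper_width": opening from 0.0 (shut) to 1.0 (fully open).
Only numpy, scipy, OpenCV 4.12 (cv2) and the standard library are available. Lean on these libraries where they do the work, as an engineer would, in place of code of your own. Each camera call takes 0.05 s, during which the arm holds its last target. There are 200 camera calls.

## Working session

There is one attempt and no reset: what is moved stays moved. The work goes in short steps, Python scripts to look and compute and a tool call to move; the robot and the scene stay as the last step left them, time stands still between calls to the robot, and variables do not carry over. Pictures are saved under pics/ and viewed, about 8 in all and at most 12, crops included, and the job is handed in when it is done.

Besides the shell and the picture viewer there is one more tool, called after "Request:" in YAML: its name, and indented under it one key for each argument. carry_out: Moves the arm, as the interface text tells. Its arguments: {"type":"object","properties":{"series":{"type":"string"},"force":{"type":"number"}},"required":["series"]}

```bash
mkdir -p pics
cat > h.py <<'E'
import numpy as np, cv2
from scipy.spatial.transform import Rotation as R
from bench import readout, cams, workorder, ctrl
def att(c):
    a=np.array(c["attitude"],float)
    return a if a.shape==(3,3) else (R.from_euler('xyz',a) if a.size==3 else R.from_quat(a)).as_matrix()
def undist(c,u,v):
    K=np.array([[c["fx"],0,c["cx"]],[0,c["fy"],c["cy"]],[0,0,1]])
    p=cv2.undistortPoints(np.array([[[u,v]]],float),K,np.array([c["k1"],0,0,0,0]))[0,0]
    return np.array([p[0],p[1],1.])
def ray(c,u,v): return np.array(c["origin"]),att(c)@undist(c,u,v)
def pt(c,u,v):
    d=c["depth"][int(round(v)),int(round(u))]; o,r=ray(c,u,v); return o+r*d
def onz(c,u,v,z):
    o,r=ray(c,u,v); return o+r*(z-o[2])/r[2]
def cloud(c):
    v,u=np.mgrid[0:384,0:512]
    K=np.array([[c["fx"],0,c["cx"]],[0,c["fy"],c["cy"]],[0,0,1]])
    p=cv2.undistortPoints(np.stack([u.ravel(),v.ravel()],1)[:,None].astype(float),K,np.array([c["k1"],0,0,0,0]))[:,0]
    P=np.c_[p,np.ones(len(p))]*c["depth"].ravel()[:,None]
    return (P@att(c).T+np.array(c["origin"])).reshape(384,512,3)
def save(c,n,crop=None,s=1):
    im=c["color"][:,:,::-1]
    if crop: u0,u1,v0,v1=crop; im=im[v0:v1,u0:u1]
    cv2.imwrite(f"pics/{n}.png",cv2.resize(im,None,fx=s,fy=s,interpolation=cv2.INTER_CUBIC))
def st():
    s=readout.read_state(); print({k:np.round(np.array(s[k]),4).tolist() for k in s}); return s
E
python3 - <<'E'
from h import *
import pickle
st(); print(ctrl.grasp_offset)
D={n:cams.read_camera(n) for n in("side","top","wrist")}
pickle.dump(D,open("d0.pkl","wb"))
for n,c in D.items(): print(n,{k:np.round(c[k],4).tolist() for k in c if k not in("color","depth")})
im=np.hstack([cv2.resize(D[n]["color"],(512,384)) for n in("side","top")])
save(D["side"],"side0",s=1.5);save(D["top"],"top0",s=1.5)
E
```

```text
{'t': 0.0, 'qpos': [-1.3346, 0.3329, -0.0647, 1.4609, 0.0216, 1.3499, -0.0885], 'qd': [-0.0003, 0.0011, 0.0008, 0.0004, 0.0002, 0.001, -0.0021], 'effort': [-0.0006, -62.5439, 0.0488, -39.1606, 0.0162, 0.0096, 0.0], 'tool_pos': [0.1599, 0.6041, 0.4039], 'tool_rot': [-3.1402, 0.0001, 2.8828], 'contact_force': [-0.3669, -0.2835, -0.0281], 'ft_torque': [-0.0349, -0.0526, -0.0002], 'gripper_width': 1.0004}
0.1547
side {'fx': 434.6673, 'fy': 434.6673, 'cx': 247.694, 'cy': 191.2228, 'k1': -0.0775, 'origin': [0.5913, -1.1111, 0.5889], 'attitude': [-2.0474, -0.0108, 0.0723]}
top {'fx': 360.589, 'fy': 360.589, 'cx': 257.383, 'cy': 193.8617, 'k1': -0.1035, 'origin': [0.3873, -0.2455, 1.005], 'attitude': [-2.9708, 0.0276, -1.5878]}
wrist {'fx': 295.5764, 'fy': 295.5764, 'cx': 250.4136, 'cy': 188.95, 'k1': -0.072, 'origin': [0.0811, 0.6272, 0.3726], 'attitude': [2.8174, 0.0028, 1.3119]}
```

View pics/side0.png

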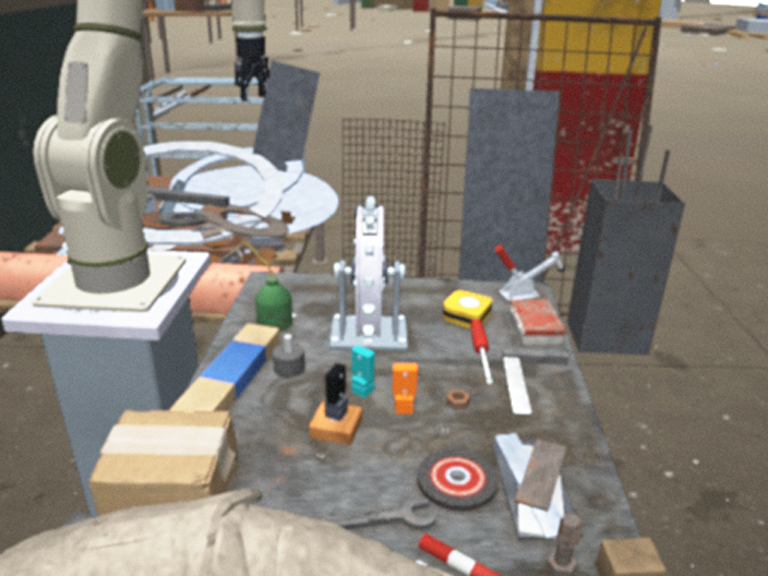

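View pics/top0.png

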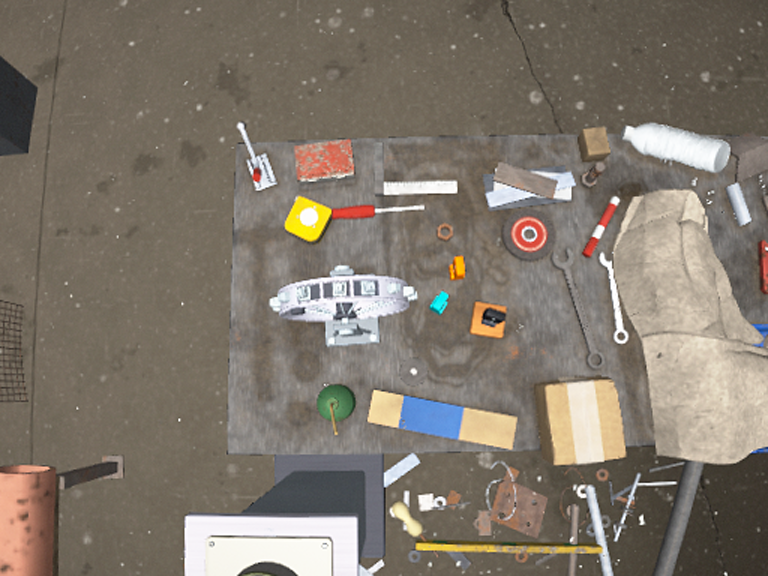

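The side view shows the wheel at about (370,270), and the black key on the orange block at (337,400). The decoys are turquoise (363,370) and orange (404,388). The top view shows the wheel at (343,295) and the key at (490,318).

Run:
```python
from h import *
import pickle
D=pickle.load(open("d0.pkl","rb"))
t=D["top"]; P=cloud(t)
a=t["color"][165:245,170:350,::-1]; b=D["side"]["color"][120:300,190:340,::-1]
a=cv2.resize(a,None,fx=4.4,fy=4.4,interpolation=cv2.INTER_CUBIC)
cv2.imwrite("pics/topcrop.png",a)
# wheel: cloud points z>0.1 in region
m=(P[...,2]>0.05)&(P[...,2]<0.3)&(t["depth"]>0)
m[:150]=0;m[250:]=0;m[:,:160]=0;m[:,360:]=0
# rim points
for z0,z1 in((.03,.08),(.1,.2),(.2,.25)):
    q=P[m&(P[...,2]>z0)&(P[...,2]<z1)]; print(z0,len(q),q.min(0).round(3),q.max(0).round(3),q.mean(0).round(3))
def pr(u,v): print((u,v),pt(t,u/1.5,v/1.5).round(4))
for uv in [(341,289),(304,291),(372,288),(489,318),(497,316),(476,306),(503,333),(438,302),(458,268),(445,232),(413,371)]: pr(*uv)
```

```text
0.03 382 [ 0.404 -0.419  0.05 ] [ 0.609 -0.059  0.08 ] [ 0.531 -0.27   0.067]
0.1 951 [ 0.47  -0.421  0.1  ] [ 0.583 -0.033  0.2  ] [ 0.518 -0.174  0.148]
0.2 1230 [ 0.495 -0.245  0.2  ] [ 0.55  -0.06   0.247] [ 0.525 -0.154  0.221]
(341, 289) [ 0.5229 -0.1622  0.2443]
(304, 291) [ 0.5242 -0.1057  0.2273]
(372, 288) [ 0.5253 -0.2061  0.2335]
(489, 318) [ 0.4964 -0.3994  0.0763]
(497, 316) [ 0.4968 -0.4093  0.0994]
(476, 306) [ 0.5249 -0.3851  0.0256]
(503, 333) [ 0.4762 -0.4358  0.006 ]
(438, 302) [ 0.5265 -0.3124  0.075 ]
(458, 268) [ 0.5858 -0.3494  0.0761]
(445, 232) [ 0.6735 -0.3359 -0.0007]
(413, 371) [ 0.4088 -0.2664  0.061 ]
```

View pics/topcrop.png

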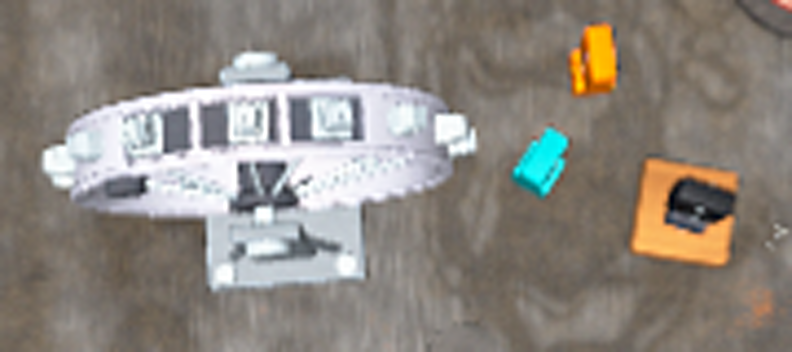

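The dark weight is at crop (125,186), on the robot's side at the left end of the rim, so the order is left nipple and then middle. Next I fit the wheel and key poses.

```bash
cat > fit.py <<'E'
from h import *
from scipy.optimize import least_squares
def wheel(P,mask):
    # rim outer skin: fit axle y-direction circle (x0,y0,yaw) and edges
    q=P[mask&(P[...,2]>.17)&(P[...,2]<.26)]
    x0,y0,w=.52,-.155,-.0
    for it in range(15):
        e=np.array([np.cos(w),np.sin(w)]); n=np.array([-e[1],e[0]])
        d=q[:,:2]-[x0,y0]; a=d@e; s=d@n; r=np.hypot(s,q[:,2]-.122)
        k=(abs(r-.105)<.005)&(abs(a)<.025)
        # circle center offset along rim
        A=s[k]/r[k]; dz=(q[k,2]-.122)/r[k]
        sol=np.linalg.lstsq(np.c_[A,dz],r[k]-.105,rcond=None)[0]
        # centre of width by s-bins -> line
        B=[]
        for b in np.arange(-.075,.075,.006):
            kk=k&(abs(s-b)<.003)
            if kk.sum()>8: B.append((b,(np.percentile(a[kk],3)+np.percentile(a[kk],97))/2,np.ptp(np.percentile(a[kk],[3,97]))))
        B=np.array(B); f=np.polyfit(B[:,0],B[:,1],1)
        c=e*f[1]+n*sol[0]; x0+=.7*c[0]; y0+=.7*c[1]; w-=.7*f[0]
    print("wheel",round(x0,4),round(y0,4),"yaw",round(w,4),"n",k.sum(),"width",B[:,2].mean().round(4),"dz",sol[1].round(4))
    return x0,y0,w
E
python3 - <<'E'
from fit import *
import pickle
D=pickle.load(open("d0.pkl","rb"))
t=D["top"]; P=cloud(t); m=t["depth"]>0
m[:150]=0;m[250:]=0;m[:,:160]=0;m[:,310:]=0
x0,y0,w=wheel(P,m)
p=pt(t,198.4,207.3); e=np.array([np.cos(w),np.sin(w)]);n=np.array([-e[1],e[0]])
print("weight",p.round(4),"along x,y:",((p[:2]-[x0,y0])@e).round(4),((p[:2]-[x0,y0])@n).round(4))
hsv=cv2.cvtColor(t["color"],cv2.COLOR_RGB2HSV)
# key handle: dark pts near
k=(abs(P[...,0]-.497)<.05)&(abs(P[...,1]+.405)<.05)&(P[...,2]>.085)&(P[...,2]<.12)
q=P[k]; print("handle",len(q),q.mean(0).round(4)); 
r=cv2.minAreaRect((q[:,:2]*1000).astype(np.float32)); print(r)
k=(abs(P[...,0]-.497)<.06)&(abs(P[...,1]+.405)<.06)&(P[...,2]>.018)&(P[...,2]<.034)
q=P[k];r=cv2.minAreaRect((q[:,:2]*1000).astype(np.float32)); print("block",r,cv2.boxPoints(r))
E
```

```text
wheel 0.5261 -0.1529 yaw 0.0667 n 1146 width 0.0375 dz 0.0021
weight [ 0.4968 -0.0936  0.2122] along x,y: -0.0253 0.0611
handle 90 [ 0.5009 -0.4052  0.0989]
((501.7237548828125, -405.7786865234375), (31.498859405517578, 15.660165786743164), 68.89002990722656)
block ((502.0313720703125, -406.04632568359375), (57.60832977294922, 60.40184020996094), 80.05011749267578) [[ 467.3077  -429.19894]
 [ 526.8011  -439.6356 ]
 [ 536.755   -382.8937 ]
 [ 477.26166 -372.45706]]
```

Request:
carry_out:
  series: "0 0 -0.06 0 0 0 -1; -0.06 0.0 -0.04 0 0 0 -1; -0.06 0.03 0 0 0 0 -1; -0.06 0.05 0 0 0 0 -1; -0.06 0.06 0 0 0 0 -1"

```text
t: 0.78
tool_pos: [0.384, 0.6614, 0.5]
tool_rot: [3.141, 0.001, 2.882]
contact_force: [-0.3, 1.6, 0.5]
gripper_width: 0.999
```

Request:
carry_out:
  series: "-0.0285 -0.0623 0 0 0 0 -1; -0.0285 -0.0623 0 0 0 0 -1; -0.0285 -0.0623 0 0 0 0 -1; -0.0285 -0.0623 0 0 0 0 -1; -0.0285 -0.0623 0 0 0 0 -1; -0.0285 -0.0623 0 0 0 0 -1; -0.0285 -0.0623 0 0 0 0 -1; -0.0285 -0.0623 0 0 0 0 -1; -0.0285 -0.0623 0 0 0 0 -1; -0.0285 -0.0623 0 0 0 0 -1; -0.0285 -0.0623 0 0 0 0 -1; -0.0285 -0.0623 0 0 0 0 -1"

```text
t: 2.28
tool_pos: [0.509, -0.0798, 0.4994]
tool_rot: [3.141, 0.0, 2.883]
contact_force: [0.9, 0.3, -0.9]
gripper_width: 1.0
```

Request:
carry_out:
  series: "0 0 0 0 0 -9 -1; 0 0 0 0 0 -9.6 -1; 0 0 0 0 0 0 -1"

```text
t: 2.65
tool_pos: [0.5091, -0.0778, 0.4992]
tool_rot: [3.141, -0.0, -3.077]
contact_force: [-0.2, 0.7, 0.2]
gripper_width: 1.0
```

Run:
```python
from fit import *
import pickle
st(); c=cams.read_camera("wrist"); pickle.dump(c,open("w1.pkl","wb")); save(c,"w1",s=1.5)
P=cloud(c); m=c["depth"]>0
wheel(P,m)
```

```text
{'t': 2.65, 'qpos': [-0.4164, 0.0378, 0.4992, 1.6153, -0.0182, 1.4935, 1.7195], 'qd': [-0.0049, -0.0023, -0.0002, -0.001, -0.0009, -0.0005, -0.0969], 'effort': [0.3133, -36.5221, 0.949, -40.0657, 0.0236, 0.002, 1.9063], 'tool_pos': [0.5091, -0.0778, 0.4992], 'tool_rot': [3.1415, -0.0003, -3.0769], 'contact_force': [-0.1734, 0.7111, 0.178], 'ft_torque': [-0.0201, -0.0115, -0.0581], 'gripper_width': 1.0005}
wheel 0.5234 -0.1511 yaw 0.0609 n 5825 width 0.0368 dz 0.0009
```

View pics/w1.png

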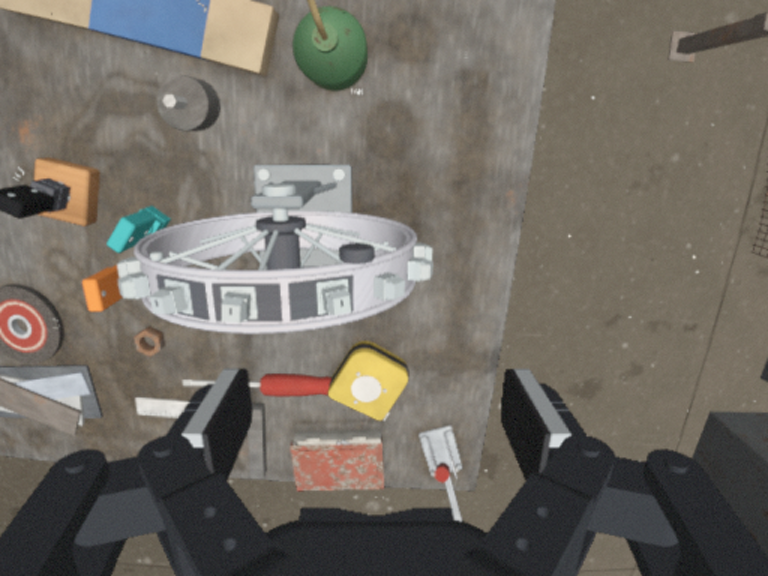

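The wrist view is inverted, with +y to the right. The weight at (357,254) is beyond the left (+y) nipple, which confirms that choice. The heads are at left (333,297), mid (237,305) and right (165,297), and the key is at (30,197). Now I measure each head's offset along its slot.

```bash
cat > heads.py <<'E'
from fit import *
def heads(P,ok,x0,y0,w):
    e=np.array([np.cos(w),np.sin(w)]); n=np.array([-e[1],e[0]])
    d=P[...,:2]-[x0,y0]; a=d@e; s=d@n; z=P[...,2]-.122
    for name,th in(("left",.4189),("mid",0),("right",-.4189)):
        tt=s*np.cos(th)-z*np.sin(th); rr=s*np.sin(th)+z*np.cos(th)-.105
        k=ok&(abs(a)<.02)&(abs(tt)<.017)&(rr>.0145)&(rr<.021)
        if k.sum()<5: print(name,k.sum());continue
        print(name,k.sum(),"axial",a[k].mean().round(4),np.percentile(a[k],[3,97]).round(4),"along",tt[k].mean().round(4),np.percentile(tt[k],[3,97]).round(4),"r",np.median(rr[k]).round(4))
E
python3 - <<'E'
from heads import *
import pickle
c=pickle.load(open("w1.pkl","rb")); P=cloud(c)
x0,y0,w=wheel(P,c["depth"]>0); heads(P,c["depth"]>0,x0,y0,w)
D=pickle.load(open("d0.pkl","rb"))["top"]; heads(cloud(D),D["depth"]>0,x0,y0,w)
k=(abs(P[...,0]-.5)<.06)&(abs(P[...,1]+.405)<.06)&(P[...,2]>.09)&(P[...,2]<.12); q=P[k]
print(len(q),q.mean(0)if len(q) else 0)
E
```

```text
wheel 0.5234 -0.1511 yaw 0.0609 n 5825 width 0.0368 dz 0.0009
left 156 axial 0.0004 [-0.0047  0.0058] along 0.0069 [0.0019 0.0122] r 0.0166
mid 180 axial 0.0003 [-0.0047  0.006 ] along -0.0031 [-0.0086  0.002 ] r 0.0166
right 128 axial 0.0003 [-0.0047  0.0057] along -0.0007 [-0.0066  0.0041] r 0.0163
left 26 axial 0.0023 [-0.0028  0.0079] along 0.0039 [-0.0014  0.0093] r 0.0163
mid 30 axial 0.0025 [-0.0024  0.0073] along -0.0072 [-0.0127 -0.0018] r 0.0176
right 34 axial 0.0024 [-0.0029  0.0075] along -0.0025 [-0.0087  0.0029] r 0.0178
259 [ 0.49930827 -0.39618494  0.09750261]
```

Request:
carry_out:
  series: "0.005 0.0625 0 0 0 0 -1; 0.002 0.0625 0 0 0 0 -1; 0 0.0625 0.0 0 0 0 -1; 0 0.0625 0.02 0 0 0 -1; 0 0.05 0.03 0 0 0 -1; 0 0 0.03 0 0 0 -1; 0 0 0 0 0 0 -1"

```text
t: 3.58
tool_pos: [0.482, 0.2181, 0.4183]
tool_rot: [-3.139, -0.004, -3.078]
contact_force: [-0.8, -0.1, 0.1]
gripper_width: 1.002
```

Run:
```python
from heads import *
import pickle
st(); c=cams.read_camera("wrist"); pickle.dump(c,open("w2.pkl","wb")); save(c,"w2",s=1.5)
P=cloud(c)
for z0,z1 in((.09,.12),(.018,.034)):
    k=(abs(P[...,0]-.5)<.06)&(abs(P[...,1]+.405)<.06)&(P[...,2]>z0)&(P[...,2]<z1); q=P[k]
    print(z0,len(q),q.mean(0),cv2.minAreaRect((q[:,:2]*1000).astype(np.float32)))
```

```text
{'t': 3.575, 'qpos': [-0.7122, 0.1096, 0.2177, 1.7042, -0.0238, 1.3349, 1.1445], 'qd': [0.0172, -0.0332, 0.0174, -0.0597, 0.0013, 0.0346, 0.0134], 'effort': [-1.312, -43.0204, 0.063, -37.3444, -0.1538, -0.6681, -0.0466], 'tool_pos': [0.482, 0.2181, 0.4183], 'tool_rot': [-3.1393, -0.0037, -3.0778], 'contact_force': [-0.8033, -0.0541, 0.1347], 'ft_torque': [-0.0161, -0.0569, -0.0029], 'gripper_width': 1.0019}
0.09 0 [nan nan nan] ((0.0, 0.0), (0.0, 0.0), 0.0)
0.018 0 [nan nan nan] ((0.0, 0.0), (0.0, 0.0), 0.0)<stdin>:7: RuntimeWarning: Mean of empty slice.
  ret = um.true_divide(
```

View pics/w2.png

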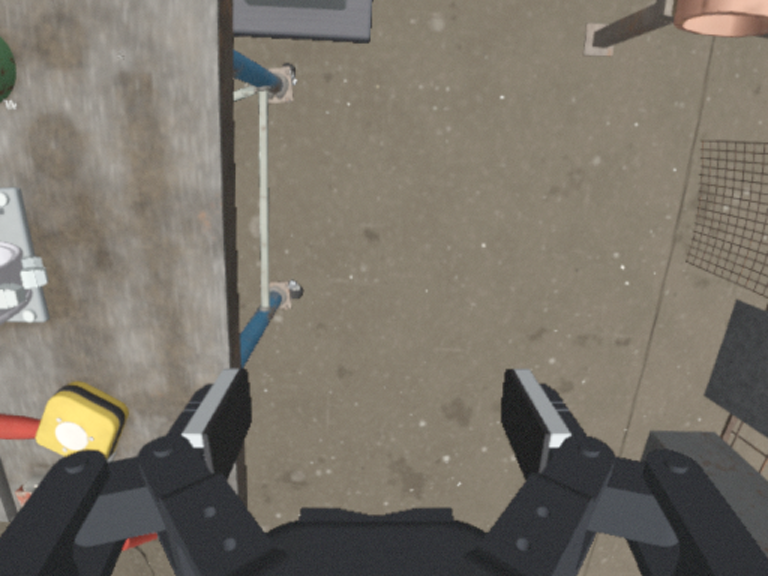

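I drove the wrong way: the tool's +y is world +y here. This view shows only the bench edge and floor, with nothing touched. Going back the other way, high over the wheel.

Request:
carry_out:
  series: "0 -0.05 -0.05 0 0 0 -1; 0 -0.0625 -0.035 0 0 0 -1; 0.002 -0.0625 0 0 0 0 -1; 0.002 -0.0625 0 0 0 0 -1; 0.002 -0.0625 0 0 0 0 -1; 0.002 -0.0625 0 0 0 0 -1; 0.002 -0.0625 0 0 0 0 -1; 0.002 -0.0625 0 0 0 0 -1; 0.002 -0.0625 0 0 0 0 -1; 0.002 -0.0625 0 0 0 0 -1; 0 -0.01 0.05 0 0 0 -1; 0 0 0.04 0 0 0 -1"

```text
t: 5.12
tool_pos: [0.5056, -0.3926, 0.4053]
tool_rot: [-3.14, 0.001, -3.081]
contact_force: [-0.0, 0.1, -0.8]
gripper_width: 1.001
```

```bash
cat > key.py <<'E'
from heads import *
import pickle
st(); c=cams.read_camera("wrist"); pickle.dump(c,open("w3.pkl","wb")); save(c,"w3",s=1.5)
P=cloud(c)
for z0,z1 in((.092,.106),(.06,.106),(.02,.03)):
    k=(abs(P[...,0]-.5)<.05)&(abs(P[...,1]+.405)<.05)&(P[...,2]>z0)&(P[...,2]<z1); q=P[k]
    if len(q): print(z0,len(q),q.mean(0),cv2.minAreaRect((q[:,:2]*1000).astype(np.float32)))
E
python3 key.py
```

```text
{'t': 5.125, 'qpos': [0.0546, 0.4292, 0.7303, 1.4511, -0.287, 1.3683, 2.4282], 'qd': [-0.0187, 0.1359, -0.0982, 0.5006, -0.0994, -0.6024, 0.0776], 'effort': [2.5405, -58.9204, 13.995, -40.1116, 0.4061, 1.1508, -0.0057], 'tool_pos': [0.5056, -0.3926, 0.4053], 'tool_rot': [-3.14, 0.0011, -3.0809], 'contact_force': [-0.0312, 0.1125, -0.803], 'ft_torque': [-0.0495, -0.0487, -0.0053], 'gripper_width': 1.0008}
0.092 584 [ 0.49739424 -0.40409689  0.09847313] ((498.1724548339844, -404.13800048828125), (33.84773254394531, 16.646785736083984), 70.40187072753906)
0.06 787 [ 0.49580359 -0.40342426  0.09274327] ((498.1598205566406, -404.1557312011719), (33.88948059082031, 16.658666610717773), 70.40187072753906)
0.02 1348 [ 0.48946039 -0.4037507   0.02314369] ((498.6514892578125, -404.2345886230469), (59.704288482666016, 58.77267837524414), 79.11670684814453)
```

View pics/w3.png

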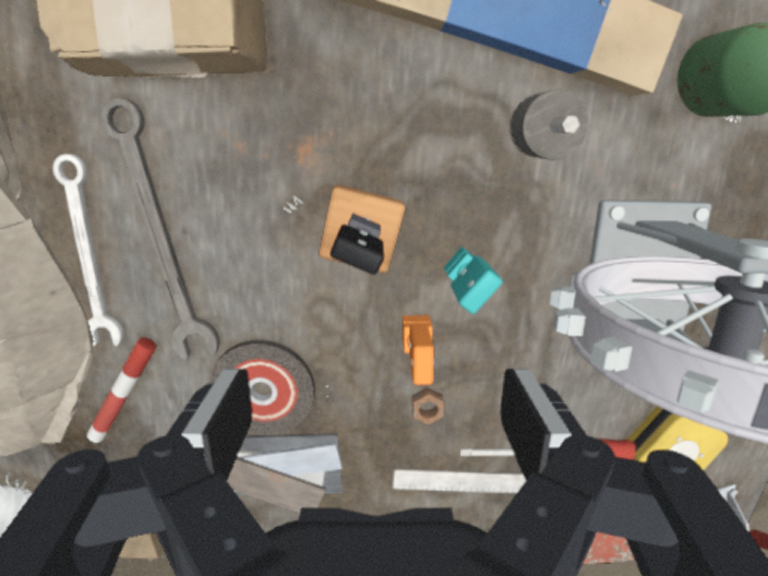

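The wrist view shows the key handle at (358,248) with yaw 70.4° and centre (0.498,-0.404), inside the 34×16.6 mm it should measure. Turning the tool to match.

Request:
carry_out:
  series: "0 0 0 0 0 10.3 -0.2; 0 0 0 0 0 10.3 -0.2; 0 0 0 0 0 10.3 -0.2; 0 0 0 0 0 10.3 -0.2; 0 0 0 0 0 10.3 -0.2; 0 0 0 0 0 10.3 -0.2; 0 0 0 0 0 10.3 -0.2; 0 0 0 0 0 10.3 -0.2; 0 0 0 0 0 10.3 -0.2; 0 0 0 0 0 10.3 -0.2; 0 0 0 0 0 10.1 -0.2; 0 0 0 0 0 0 -0.2"

```text
t: 6.68
tool_pos: [0.5071, -0.3903, 0.407]
tool_rot: [3.14, 0.0, 1.234]
contact_force: [-0.0, 1.1, -0.2]
gripper_width: 0.601
```

```bash
cat >> h.py <<'E'
def to(pos,rot=None):
    s=readout.read_state(); T=R.from_euler('xyz',s["tool_rot"])
    d=T.inv().apply(np.array(pos)-s["tool_pos"]); print("shift(tool) ",d.round(4))
    if rot is not None: print("turn(deg)",np.degrees((T.inv()*rot).as_rotvec()).round(2))
E
python3 - <<'E'
from h import *
s=st(); to([.4982,-.4041,.2327],R.from_euler('xyz',[np.pi,0,np.radians(70.4)]))
c=cams.read_camera("wrist"); P=cloud(c)
for z0,z1 in((.092,.106),(.02,.03)):
    k=(abs(P[...,0]-.5)<.05)&(abs(P[...,1]+.405)<.05)&(P[...,2]>z0)&(P[...,2]<z1); q=P[k]
    if len(q): print(z0,len(q),q.mean(0),cv2.minAreaRect((q[:,:2]*1000).astype(np.float32)))
E
```

```text
{'t': 6.675, 'qpos': [-0.1778, 0.5834, 1.1367, 1.4601, -0.5298, 1.4308, 0.63], 'qd': [0.0089, -0.0054, -0.0184, 0.0118, 0.016, -0.0157, 0.0952], 'effort': [-0.2532, -53.1048, 20.9918, -34.2706, -0.2653, 0.1132, -1.7886], 'tool_pos': [0.5071, -0.3903, 0.407], 'tool_rot': [3.1398, 0.0002, 1.2343], 'contact_force': [-0.0059, 1.1151, -0.2148], 'ft_torque': [-0.0575, 0.0801, -0.0298], 'gripper_width': 0.6007}
shift(tool)  [-0.0159 -0.0041  0.1743]
turn(deg) [0.1  0.01 0.32]
0.092 522 [ 0.49986684 -0.40229509  0.09881196] ((499.177734375, -402.86053466796875), (33.32573699951172, 16.14297866821289), 70.92322540283203)
0.02 1505 [ 0.50115171 -0.39901962  0.02314342] ((499.30718994140625, -403.81658935546875), (59.163734436035156, 59.66335678100586), 78.70416259765625)
```

Request:
carry_out:
  series: "-0.0152 -0.0038 0.05 0 0 0.2 -0.2; 0 0 0.05 0 0 0 -0.2; 0 0 0.04 0 0 0 -0.2; 0 0 0.02 0 0 0 -0.2; 0 0 0.0143 0 0 0 -0.2; 0 0 0 0 0 0 -0.2"

```text
t: 7.48
tool_pos: [0.4983, -0.4034, 0.231]
tool_rot: [3.142, -0.0, 1.231]
contact_force: [-0.1, 0.0, 0.3]
gripper_width: 0.599
```

Request:
carry_out:
  series: "0 0 0 0 0 0 1; 0 0 0 0 0 0 1; 0 0 0 0 0 0 1; 0 0 0 0 0 0 1; 0 0 0 0 0 0 1; 0 0 0 0 0 0 1"
  force: 50

```text
t: 8.22
tool_pos: [0.4984, -0.4036, 0.2317]
tool_rot: [3.14, 0.0, 1.23]
contact_force: [0.1, 1.2, 6.7]
gripper_width: 0.178
```

Run:
```python
from h import *
s=st()
```

```text
{'t': 8.225, 'qpos': [-0.0872, 0.7365, 0.997, 1.6371, -0.6689, 1.1439, 0.7409], 'qd': [0.0006, 0.0001, -0.0002, -0.0003, -0.0011, -0.0, -0.0012], 'effort': [0.3622, -57.5398, 22.1344, -26.6787, 0.054, -0.2813, 0.0003], 'tool_pos': [0.4984, -0.4036, 0.2317], 'tool_rot': [3.14, 0.0002, 1.2301], 'contact_force': [0.1477, 1.193, 6.7079], 'ft_torque': [0.1682, 0.0504, 0.019], 'gripper_width': 0.1784}
```

Request:
carry_out:
  series: "0 0 -0.01 0 0 0 1; 0 0 -0.03 0 0 0 1; 0 0 -0.06 0 0 0 1; 0 0 -0.06 0 0 0 1; 0 0 -0.06 0 0 0 1; 0 0 -0.05 0 0 0 1; 0 0 0 0 0 0 1; 0 0 0 0 0 0 1"

```text
t: 9.22
tool_pos: [0.4979, -0.4033, 0.5001]
tool_rot: [-3.141, -0.001, 1.23]
contact_force: [0.3, -0.2, -2.1]
gripper_width: 0.181
```

Run:
```python
from h import *
s=st(); c=cams.read_camera("wrist"); save(c,"w4",crop=(150,362,180,384),s=2.8)
T=R.from_euler('xyz',s["tool_rot"]); P=(cloud(c)-s["tool_pos"])@T.as_matrix()
k=(abs(P[...,0])<.03)&(abs(P[...,1])<.009)&(P[...,2]>.1)&(P[...,2]<.215)&(c["depth"]>0)
q=P[k]; print(len(q))
for a in np.arange(.12,.215,.006):
    r=q[abs(q[:,2]-a)<.003]
    if len(r)>3: print(a.round(3),len(r),r.min(0).round(4),r.max(0).round(4))
```

```text
{'t': 9.225, 'qpos': [-0.131, 0.5451, 1.1666, 1.2976, -0.4974, 1.6061, 0.6162], 'qd': [-0.0033, 0.0154, -0.0122, 0.0209, -0.0032, -0.003, 0.0026], 'effort': [0.4135, -55.9365, 20.308, -37.2485, 0.0784, 0.0571, -0.013], 'tool_pos': [0.4979, -0.4033, 0.5001], 'tool_rot': [-3.1409, -0.0007, 1.2297], 'contact_force': [0.2556, -0.1822, -2.1458], 'ft_torque': [0.0041, -0.0047, 0.0417], 'gripper_width': 0.1806}
4833
0.12 18 [-0.0065  0.0088  0.1186] [0.0137 0.009  0.1225]
0.132 2376 [-0.0169 -0.0084  0.1308] [0.0175 0.009  0.135 ]
0.138 526 [-0.014 -0.009  0.135] [0.0176 0.009  0.141 ]
0.144 290 [ 0.0121 -0.009   0.141 ] [0.0179 0.009  0.147 ]
0.15 250 [ 0.0127 -0.009   0.147 ] [0.0177 0.009  0.153 ]
0.156 227 [ 0.0128 -0.0088  0.153 ] [0.0177 0.0089 0.159 ]
0.162 198 [ 0.0128 -0.009   0.159 ] [0.0177 0.0089 0.1649]
0.168 168 [ 0.0126 -0.009   0.1651] [0.0177 0.0089 0.1709]
0.174 119 [ 0.0125 -0.0085  0.171 ] [0.0177 0.0074 0.1763]
0.18 30 [ 0.0089 -0.009   0.1778] [0.0131 0.0089 0.1822]
0.186 88 [ 0.0119 -0.0088  0.183 ] [0.013 0.009 0.189]
0.192 132 [ 0.0112 -0.0089  0.1891] [0.0133 0.009  0.1948]
0.198 109 [ 0.0118 -0.0087  0.195 ] [0.0129 0.0086 0.2008]
0.204 76 [ 0.0118 -0.0089  0.201 ] [0.0131 0.0089 0.2053]
```

View pics/w4.png

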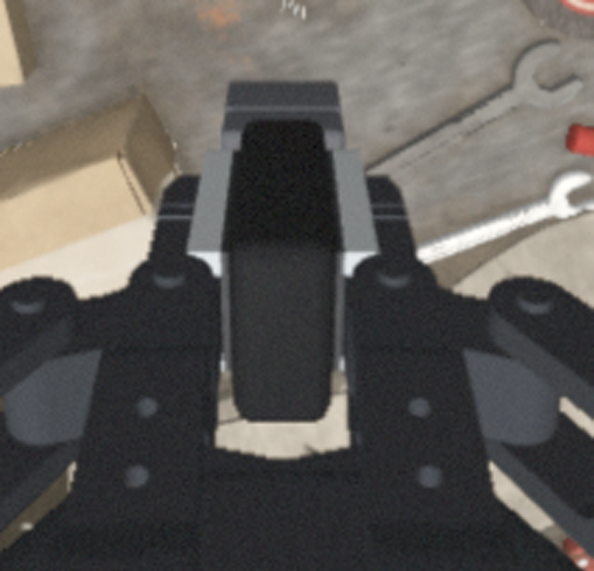

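The wrist crop shows the key held straight between the pads. The cloud puts its axis 0.5 mm from the tool axis and its mouth 0.206 ahead of the TCP. Moving to the left nipple's approach line.

```bash
cat > plan.py <<'E'
from heads import *
MO=.2057
WH=(.5234,-.1511,.0609)
def pose(which,off,h,k,wh=WH,ax=0.,dyaw=0.):
    x0,y0,w=wh; th={"left":.4189,"mid":0,"right":-.4189}[which]
    B=R.from_euler('z',w)*R.from_euler('x',-th)
    p=np.array([x0,y0,.122])+B.apply([ax,off,.105+h+MO])
    return p,B*R.from_euler('z',k*np.pi/2+dyaw)*R.from_euler('x',np.pi)
def where(which,wh=WH):
    s=readout.read_state(); x0,y0,w=wh; th={"left":.4189,"mid":0,"right":-.4189}[which]
    B=R.from_euler('z',w)*R.from_euler('x',-th); T=R.from_euler('xyz',s["tool_rot"])
    q=B.inv().apply(np.array(s["tool_pos"])+T.apply([0,0,MO])-[x0,y0,.122])
    rel=B.inv()*T*R.from_euler('x',np.pi).inv()
    print("t",round(s["t"],2),"mouth ax/along/h mm",(1e3*(q-[0,0,.105])).round(2),"rel turn deg",np.degrees(rel.as_rotvec()).round(2),
     "F(ax,along,out)",B.inv().apply(s["contact_force"]).round(2),"M",B.inv().apply(s["ft_torque"]).round(3),"q",np.round(s["qpos"],2),"w",round(s["gripper_width"],3))
E
python3 - <<'E'
from plan import *
p,r=pose("left",.006,.06,1); print(p,r.as_euler('xyz')); to(p,r)
E
```

```text
[0.51388931 0.00487591 0.4582076 ] [3.14159265 0.4189     1.63169633]
shift(tool)  [ 0.3898 -0.1214  0.0419]
turn(deg) [ -4.9  -23.75 -22.66]
```

Request:
carry_out:
  series: "0.0557 -0.0173 0 0 0 0 1; 0.0557 -0.0173 0 0 0 0 1; 0.0557 -0.0173 0 0 0 0 1; 0.0557 -0.0173 0 0 0 0 1; 0.0557 -0.0173 0 0 0 0 1; 0.0557 -0.0173 0 0 0 0 1; 0.0557 -0.0173 0 -1.2 -5.9 -5.7 1; 0 0 0 -1.2 -5.9 -5.7 1; 0 0 0 -1.2 -5.9 -5.7 1; 0 0 0 -1.2 -5.9 -5.7 1; 0 0 0 0 0 0 1; 0 0 0 0 0 0 1"

```text
t: 10.78
tool_pos: [0.5141, 0.0045, 0.5002]
tool_rot: [-3.141, 0.415, 1.632]
contact_force: [-0.3, 0.4, -1.6]
gripper_width: 0.182
```

Run:
```python
from plan import *
import pickle
where("left"); c=cams.read_camera("wrist"); pickle.dump(c,open("w5.pkl","wb")); save(c,"w5",s=1.5)
P=cloud(c); wh=wheel(P,c["depth"]>0); heads(P,c["depth"]>0,*wh)
p,r=pose("left",.006,.03,1); to(p,r)
```

```text
t 10.78 mouth ax/along/h mm [ 4.000e-02 -1.065e+01  9.826e+01] rel turn deg [ 0.21 -0.13 90.01] F(ax,along,out) [-0.26  0.98 -1.29] M [ 0.553  0.029 -0.025] q [-1.37  0.05  1.2   1.66  0.37  1.52 -0.14] w 0.182
wheel 0.5249 -0.1513 yaw 0.0689 n 3983 width 0.0366 dz 0.0012
left 158 axial 0.0004 [-0.0047  0.0061] along 0.0084 [0.0032 0.0135] r 0.0168
mid 0
right 0
shift(tool)  [ 0.0175 -0.0002  0.0684]
turn(deg) [-0.04 -0.2  -0.  ]
```

View pics/w5.png

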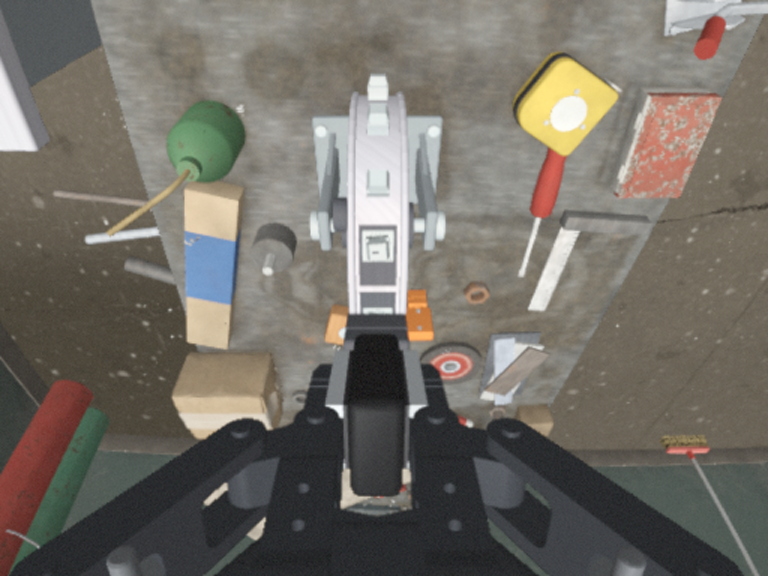

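This view shows the key in line with the rim. The left head is at (377,245), 7 to 8 mm toward the weight from its slot middle. The weight itself is hidden from this angle, but two earlier views settled it. Approaching.

```bash
sed -i 's/^WH=.*/WH=(.5241,-.1512,.065)/' plan.py
python3 - <<'E'
from plan import *
where("left"); p,r=pose("left",.007,.023,1); to(p,r)
E
```

```text
t 10.82 mouth ax/along/h mm [ -0.26 -10.88  98.39] rel turn deg [ 2.600e-01 -5.000e-02  8.978e+01] F(ax,along,out) [ 0.08 -0.13 -0.85] M [0.56  0.026 0.005] q [-1.37  0.05  1.2   1.66  0.37  1.52 -0.14] w 0.179
shift(tool)  [ 0.0183 -0.0001  0.0755]
turn(deg) [-0.14 -0.2  -0.22]
```

Request:
carry_out:
  series: "0.009 0 0.02 0 0 0 1; 0.009 0 0.03 0 0 0 1; 0 0 0.015 0 0 0 1; 0 0 0.0105 0 0 0 1; 0 0 0 0 0 0 1; 0 0 0 0 0 0 1"

```text
t: 11.58
tool_pos: [0.5154, -0.0095, 0.4251]
tool_rot: [3.141, 0.417, 1.633]
contact_force: [0.7, -0.1, -1.7]
gripper_width: 0.184
```

Run:
```python
from plan import *
where("left"); c=cams.read_camera("wrist"); s=cams.read_camera("side")
P=cloud(c); heads(P,c["depth"]>0,*WH); save(s,"s5",crop=(215,285,110,180),s=8)
```

```text
t 11.57 mouth ax/along/h mm [ 0.44  6.77 23.96] rel turn deg [ 1.000e-01 -6.000e-02  8.988e+01] F(ax,along,out) [ 0.69  0.56 -1.59] M [ 0.593 -0.    -0.014] q [-1.31  0.13  1.21  1.79  0.3   1.34 -0.11] w 0.184
left 0
mid 0
right 0
```

View pics/s5.png

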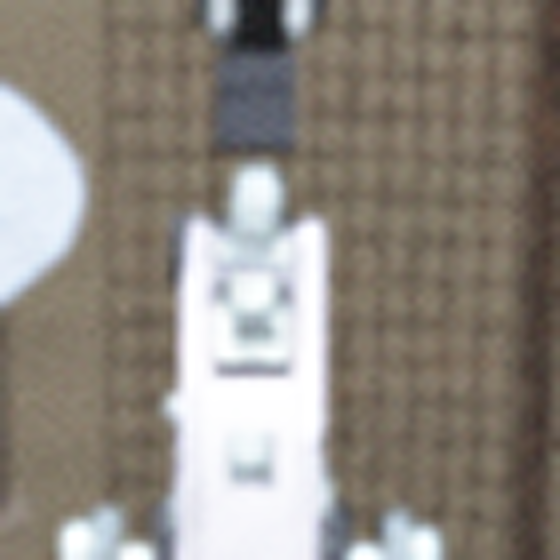

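Side view: socket at (257,100), centred over the rim width. The lowering now begins, in small steps.

Request:
carry_out:
  series: "0 0 0.003 0 0 0 1; 0 0 0.002 0 0 0 1; 0 0 0.001 0 0 0 1; 0 0 0.001 0 0 0 1; 0 0 0.001 0 0 0 1; 0 0 0 0 0 0 1"

```text
t: 12.42
tool_pos: [0.5154, -0.0128, 0.4171]
tool_rot: [-3.141, 0.418, 1.634]
contact_force: [0.5, -0.2, -2.0]
gripper_width: 0.184
```

```bash
python3 -c "
from plan import *
where('left')"
```

```text
t 12.43 mouth ax/along/h mm [-0.02  6.96 15.26] rel turn deg [ 0.12  0.   89.9 ] F(ax,along,out) [ 0.53  0.6  -1.93] M [0.562 0.059 0.061] q [-1.29  0.14  1.21  1.8   0.3   1.32 -0.1 ] w 0.184
```

Request:
carry_out:
  series: "0 0 0.001 0 0 0 1; 0 0 0.001 0 0 0 1; 0 0 0 0 0 0 1"

```text
t: 12.8
tool_pos: [0.5154, -0.0136, 0.4152]
tool_rot: [-3.141, 0.418, 1.634]
contact_force: [-0.9, -0.3, -1.9]
gripper_width: 0.182
```

```bash
python3 -c "
from plan import *
where('left')"
```

```text
t 12.8 mouth ax/along/h mm [-0.05  6.97 13.24] rel turn deg [ 0.13  0.   89.9 ] F(ax,along,out) [-0.97  0.53 -1.85] M [ 0.53  -0.032  0.077] q [-1.29  0.14  1.21  1.8   0.29  1.31 -0.1 ] w 0.182
```

No contact at 13 mm, so the head is entering the bore.

Request:
carry_out:
  series: "0 0 0.001 0 0 0 1; 0 0 0.001 0 0 0 1; 0 0 0.001 0 0 0 1; 0 0 0 0 0 0 1"

```text
t: 13.3
tool_pos: [0.5155, -0.0148, 0.4125]
tool_rot: [-3.141, 0.418, 1.634]
contact_force: [-0.4, 0.4, -1.6]
gripper_width: 0.179
```

```bash
python3 -c "
from plan import *
where('left')"
```

```text
t 13.3 mouth ax/along/h mm [-0.05  6.97 10.24] rel turn deg [ 0.13  0.   89.9 ] F(ax,along,out) [-0.32  1.06 -1.23] M [ 0.538  0.029 -0.024] q [-1.29  0.15  1.21  1.81  0.29  1.3  -0.1 ] w 0.179
```

Request:
carry_out:
  series: "0 0 0.001 0 0 0 1; 0 0 0.001 0 0 0 1; 0 0 0 0 0 0 1"

```text
t: 13.68
tool_pos: [0.5155, -0.0156, 0.4106]
tool_rot: [-3.141, 0.417, 1.634]
contact_force: [0.4, 0.7, -1.7]
gripper_width: 0.183
```

```bash
python3 -c "
from plan import *
where('left')"
```

```text
t 13.68 mouth ax/along/h mm [-0.04  6.98  8.24] rel turn deg [ 0.13 -0.   89.9 ] F(ax,along,out) [ 0.4   1.28 -1.25] M [ 0.573 -0.015  0.049] q [-1.28  0.15  1.21  1.81  0.29  1.3  -0.1 ] w 0.183
```

Request:
carry_out:
  series: "0 0 0.001 0 0 0 1; 0 0 0.001 0 0 0 1; 0 0 0.001 0 0 0 1; 0 0 0 0 0 0 1"

```text
t: 14.18
tool_pos: [0.5156, -0.0168, 0.4079]
tool_rot: [-3.141, 0.417, 1.634]
contact_force: [-0.3, 1.0, -1.3]
gripper_width: 0.18
```

```bash
python3 -c "
from plan import *
where('left')"
```

```text
t 14.18 mouth ax/along/h mm [-0.05  7.01  5.24] rel turn deg [ 0.13  0.   89.91] F(ax,along,out) [-0.28  1.46 -0.82] M [ 0.544 -0.003 -0.02 ] q [-1.28  0.15  1.21  1.81  0.28  1.29 -0.1 ] w 0.18
```

Request:
carry_out:
  series: "0 0 0.001 0 0 0 1; 0 0 0.0005 0 0 0 1; 0 0 0 0 0 0 1"

```text
t: 14.55
tool_pos: [0.5157, -0.0174, 0.4066]
tool_rot: [-3.141, 0.417, 1.634]
contact_force: [0.1, 1.1, -2.2]
gripper_width: 0.183
```

```bash
python3 -c "
from plan import *
where('left')"
```

```text
t 14.55 mouth ax/along/h mm [-0.02  7.    3.78] rel turn deg [ 0.13 -0.   89.9 ] F(ax,along,out) [ 0.12  1.9  -1.61] M [0.569 0.002 0.015] q [-1.28  0.16  1.2   1.81  0.28  1.29 -0.09] w 0.183
```

The key is fully home, 3.8 mm above the rim, with no insertion force. Turning clockwise (+az).

Request:
carry_out:
  series: "0 0 0 0 0 5 1; 0 0 0 0 0 8 1; 0 0 0 0 0 9 1; 0 0 0 0 0 9 1; 0 0 0 0 0 9 1; 0 0 0 0 0 9 1; 0 0 0 0 0 0 1"

```text
t: 15.42
tool_pos: [0.5158, -0.0173, 0.4067]
tool_rot: [2.819, 0.27, 0.736]
contact_force: [0.5, 0.1, -2.0]
gripper_width: 0.181
```

```bash
python3 -c "
from plan import *
where('left')"
```

```text
t 15.43 mouth ax/along/h mm [0.22 6.97 3.95] rel turn deg [9.000e-02 2.000e-02 4.096e+01] F(ax,along,out) [ 0.51  0.84 -1.81] M [ 0.49  -0.228  0.008] q [-1.34  0.19  1.29  1.81  0.24  1.28 -0.91] w 0.181
```

Request:
carry_out:
  series: "0 0 0 0 0 9 1; 0 0 0 0 0 9 1; 0 0 0 0 0 9 1; 0 0 0 0 0 9 1; 0 0 0 0 0 9 1; 0 0 0 0 0 5 1; 0 0 0 0 0 0 1; 0 0 0 0 0 0 1"

```text
t: 16.42
tool_pos: [0.5157, -0.0178, 0.4068]
tool_rot: [2.728, -0.062, -0.078]
contact_force: [1.5, -4.0, 1.2]
gripper_width: 0.179
```

```bash
python3 -c "
from plan import *
where('left')"
```

```text
t 16.43 mouth ax/along/h mm [0.11 6.4  3.83] rel turn deg [ 0.04  0.07 -8.92] F(ax,along,out) [ 1.2  -4.22 -0.58] M [-0.499 -0.338  0.019] q [-1.35  0.2   1.32  1.82  0.23  1.27 -1.77] w 0.179
```

Request:
carry_out:
  series: "0 0 0 0 0 2 1; 0 0 0 0 0 0 1"

```text
t: 16.68
tool_pos: [0.5157, -0.0178, 0.4068]
tool_rot: [2.73, -0.077, -0.113]
contact_force: [1.9, -5.6, 0.9]
gripper_width: 0.181
```

```bash
python3 -c "
from plan import *
where('left')"
```

```text
t 16.68 mouth ax/along/h mm [0.07 6.47 3.82] rel turn deg [  0.04   0.07 -11.12] F(ax,along,out) [ 1.57 -5.58 -1.52] M [-0.873 -0.422  0.067] q [-1.35  0.2   1.32  1.82  0.23  1.27 -1.81] w 0.181
```

Request:
carry_out:
  series: "0 0 0 0 0 -3 1; 0 0 0 0 0 -4 1; 0 0 0 0 0 -4 1; 0 0 0 0 0 0 1"

```text
t: 17.18
tool_pos: [0.5154, -0.0172, 0.4063]
tool_rot: [2.725, 0.002, 0.063]
contact_force: [-0.7, -0.8, -1.6]
gripper_width: 0.182
```

```bash
python3 -c "
from plan import *
where('left')"
```

```text
t 17.18 mouth ax/along/h mm [-0.46  7.49  3.61] rel turn deg [ 0.13  0.13 -0.08] F(ax,along,out) [-0.72 -0.08 -1.75] M [ 0.164  0.239 -0.005] q [-1.32  0.18  1.27  1.82  0.25  1.28 -1.64] w 0.182
```

Head drove to about 90° (torque 0.067 N·m); the key is back in mid-play with side force near zero. Lifting off.

Request:
carry_out:
  series: "0 0 -0.001 0 0 0 1; 0 0 -0.002 0 0 0 1; 0 0 -0.003 0 0 0 1; 0 0 0 0 0 0 1"

```text
t: 17.68
tool_pos: [0.5156, -0.0146, 0.4123]
tool_rot: [2.725, 0.0, 0.063]
contact_force: [0.8, -0.0, -0.6]
gripper_width: 0.178
```

```bash
python3 -c "
from plan import *
where('left')"
```

```text
t 17.68 mouth ax/along/h mm [ 0.28  7.31 10.17] rel turn deg [ 0.11  0.04 -0.09] F(ax,along,out) [ 0.75  0.18 -0.54] M [ 0.494 -0.005  0.045] q [-1.33  0.17  1.27  1.81  0.26  1.29 -1.65] w 0.178
```

Request:
carry_out:
  series: "0 0 -0.004 0 0 0 1; 0 0 -0.005 0 0 0 1; 0 0 -0.01 0 0 0 1; 0 0 -0.02 0 0 0 1; 0 0 -0.04 0 0 0 1; 0 0 -0.03 0 0 0 1; 0 0 0 0 0 0 1"

```text
t: 18.55
tool_pos: [0.5132, 0.0302, 0.5136]
tool_rot: [2.725, -0.002, 0.065]
contact_force: [0.6, 0.1, -1.8]
gripper_width: 0.18
```

Run:
```python
from plan import *
import pickle
where("left"); c=cams.read_camera("wrist"); pickle.dump(c,open("w6.pkl","wb")); save(c,"w6",s=1.5)
P=cloud(c); heads(P,c["depth"]>0,*WH)
t=cams.read_camera("top"); pickle.dump(t,open("t6.pkl","wb"))
p,r=pose("mid",-.004,.06,2); print(p); to(p,r)
```

```text
t 18.55 mouth ax/along/h mm [  1.33   7.34 120.94] rel turn deg [ 0.15 -0.12 -0.06] F(ax,along,out) [ 0.63  0.76 -1.62] M [ 0.587 -0.006  0.053] q [-1.47  0.06  1.27  1.63  0.35  1.55 -1.72] w 0.18
left 129 axial -0.0007 [-0.0059  0.0043] along 0.0082 [0.003  0.0139] r 0.0169
mid 101 axial 0.0015 [-0.0032  0.0059] along -0.0031 [-0.0095  0.0019] r 0.0168
right 64 axial 0.0007 [-0.0052  0.0057] along 0.0007 [-0.006   0.0051] r 0.0164
[ 0.52435982 -0.15519155  0.4927    ]
shift(tool)  [0.     0.1611 0.092 ]
turn(deg) [ 8.000e-02 -3.724e+01  1.760e+02]
```

Request:
carry_out:
  series: "0 0 0 8 0 0 1; 0 0 0 8 0 0 1; 0 0 0 7.9 0 0 1; 0 0 0 0 0 -10.6 1; 0 0 0 0 0 -10.6 1; 0 0 0 0 0 -10.6 1; 0 0 0 0 0 -10.6 1; 0 0 0 0 0 -10.6 1; 0 0 0 0 0 -10.6 1; 0 0 0 0 0 -10.6 1; 0 0 0 0 0 -10.6 1; 0 0 0 0 0 -10.6 1"

```text
t: 20.15
tool_pos: [0.5126, 0.0284, 0.5107]
tool_rot: [-3.14, 0.001, 1.733]
contact_force: [0.4, -0.5, -2.3]
gripper_width: 0.181
```

Request:
carry_out:
  series: "0 0 0 0 0 -10.6 1; 0 0 0 0 0 -10.6 1; 0 0 0 0 0 -10.6 1; 0 0 0 0 0 -10.6 1; 0 0 0 0 0 -10.6 1; 0 0 0 0 0 -10.6 1; 0 0 0 0 0 -10.6 1; 0 0 0 0 0 -10.4 1; 0 0 0 0 0 0 1"

```text
t: 21.28
tool_pos: [0.5126, 0.0285, 0.5109]
tool_rot: [-3.141, -0.002, -3.081]
contact_force: [0.1, 0.0, -1.4]
gripper_width: 0.181
```

Run:
```python
from plan import *
where("mid")
p,r=pose("mid",-.0033,.05,2); print(p); to(p,r)
```

```text
t 21.27 mouth ax/along/h mm [-1.6000e-01  1.7992e+02  7.8250e+01] rel turn deg [1.6000e-01 7.0000e-02 1.7975e+02] F(ax,along,out) [ 0.08  0.04 -1.37] M [-0.036 -0.045 -0.035] q [-1.27  0.02  1.17  1.62 -0.02  1.52  1.53] w 0.181
[ 0.52431435 -0.15449303  0.4827    ]
shift(tool)  [-0.0007 -0.1834  0.0284]
turn(deg) [-0.05 -0.1  -0.25]
```

Request:
carry_out:
  series: "0 -0.045 0 0 0 -0.2 1; 0 -0.055 0 0 0 0 1; 0 -0.055 0 0 0 0 1; -0.0005 -0.0284 0.0284 0 0 0 1; 0 0 0.02 0 0 0 1; 0 0 0.006 0 0 0 1; 0 0 0 0 0 0 1"

```text
t: 22.15
tool_pos: [0.5253, -0.1535, 0.4574]
tool_rot: [-3.141, -0.001, -3.077]
contact_force: [-0.1, 0.3, -0.8]
gripper_width: 0.182
```

Run:
```python
from plan import *
where("mid"); p,r=pose("mid",-.0033,.0165,2); to(p,r)
c=cams.read_camera("wrist"); P=cloud(c); heads(P,c["depth"]>0,*WH)
```

```text
t 22.15 mouth ax/along/h mm [ 0.87 -2.39 24.7 ] rel turn deg [-9.0e-02 -2.0e-02 -1.8e+02] F(ax,along,out) [-0.08  0.34 -0.84] M [ 0.017 -0.04   0.064] q [-0.83  0.26  1.23  1.63 -0.25  1.43  2.07] w 0.182
shift(tool)  [ 0.0011 -0.001   0.0082]
turn(deg) [-0.01 -0.05  0.  ]
left 203 axial -0.0026 [-0.0077  0.003 ] along 0.0074 [0.0027 0.013 ] r 0.0165
mid 13 axial -0.0058 [-0.0063 -0.0052] along -0.006 [-0.0085 -0.0019] r 0.0153
right 210 axial -0.0005 [-0.0054  0.005 ] along -0.0009 [-0.0069  0.0043] r 0.0163
```

Request:
carry_out:
  series: "0.001 -0.001 0.003 0 0 0 1; 0 0 0.002 0 0 0 1; 0 0 0.001 0 0 0 1; 0 0 0.001 0 0 0 1; 0 0 0.001 0 0 0 1; 0 0 0.001 0 0 0 1; 0 0 0 0 0 0 1"

```text
t: 23.08
tool_pos: [0.5243, -0.1549, 0.4483]
tool_rot: [-3.141, -0.001, -3.075]
contact_force: [0.6, -0.2, -1.6]
gripper_width: 0.177
```

```bash
python3 -c "
from plan import *
where('mid')"
```

```text
t 23.07 mouth ax/along/h mm [-0.14 -3.81 15.6 ] rel turn deg [-5.0000e-02 -3.0000e-02 -1.7992e+02] F(ax,along,out) [ 0.61 -0.2  -1.59] M [-0.002  0.003  0.007] q [-0.83  0.26  1.23  1.65 -0.25  1.41  2.07] w 0.177
```

Request:
carry_out:
  series: "0 0 0.001 0 0 0 1; 0 0 0.001 0 0 0 1; 0 0 0 0 0 0 1"

```text
t: 23.45
tool_pos: [0.5243, -0.155, 0.4464]
tool_rot: [-3.141, -0.0, -3.075]
contact_force: [-0.3, -0.2, -0.4]
gripper_width: 0.181
```

```bash
python3 -c "
from plan import *
where('mid')"
```

```text
t 23.45 mouth ax/along/h mm [-0.13 -3.95 13.68] rel turn deg [-4.0000e-02 -4.0000e-02 -1.7993e+02] F(ax,along,out) [-0.3  -0.21 -0.38] M [-0.126  0.033  0.023] q [-0.82  0.26  1.23  1.65 -0.25  1.41  2.07] w 0.181
```

Request:
carry_out:
  series: "0 0 0.001 0 0 0 1; 0 0 0.001 0 0 0 1; 0 0 0 0 0 0 1"

```text
t: 23.82
tool_pos: [0.5243, -0.1551, 0.4444]
tool_rot: [-3.141, -0.001, -3.075]
contact_force: [-1.4, -2.0, 0.6]
gripper_width: 0.18
```

```bash
python3 -c "
from plan import *
where('mid')"
```

```text
t 23.82 mouth ax/along/h mm [-0.19 -3.98 11.71] rel turn deg [-5.0000e-02 -4.0000e-02 -1.7993e+02] F(ax,along,out) [-1.47 -1.86  0.61] M [-0.266  0.295 -0.05 ] q [-0.82  0.27  1.23  1.66 -0.25  1.4   2.08] w 0.18
```

Request:
carry_out:
  series: "0 0 0.001 0 0 0 1; 0 0 0.001 0 0 0 1; 0 0 0 0 0 0 1"

```text
t: 24.2
tool_pos: [0.5242, -0.1549, 0.442]
tool_rot: [-3.141, -0.001, -3.075]
contact_force: [-0.9, -0.7, -1.6]
gripper_width: 0.181
```

```bash
python3 -c "
from plan import *
where('mid')"
```

```text
t 24.2 mouth ax/along/h mm [-0.33 -3.69  9.33] rel turn deg [-1.0000e-01 -1.0000e-02 -1.7992e+02] F(ax,along,out) [-0.91 -0.66 -1.64] M [-0.259  0.219 -0.022] q [-0.82  0.27  1.23  1.66 -0.25  1.4   2.08] w 0.181
```

Request:
carry_out:
  series: "0 0 0.001 0 0 0 1; 0 0 0.001 0 0 0 1; 0 0 0.001 0 0 0 1; 0 0 0 0 0 0 1"

```text
t: 24.7
tool_pos: [0.5243, -0.1549, 0.4393]
tool_rot: [-3.141, -0.001, -3.075]
contact_force: [-1.5, -0.6, -0.9]
gripper_width: 0.176
```

```bash
python3 -c "
from plan import *
where('mid')"
```

```text
t 24.7 mouth ax/along/h mm [-0.13 -3.81  6.63] rel turn deg [-5.0000e-02 -3.0000e-02 -1.7992e+02] F(ax,along,out) [-1.53 -0.49 -0.89] M [-0.201  0.231 -0.051] q [-0.82  0.27  1.23  1.66 -0.26  1.39  2.08] w 0.176
```

Request:
carry_out:
  series: "0 0 0.001 0 0 0 1; 0 0 0.001 0 0 0 1; 0 0 0 0 0 0 1"

```text
t: 25.08
tool_pos: [0.5243, -0.1549, 0.4373]
tool_rot: [-3.141, -0.001, -3.075]
contact_force: [-0.9, -1.4, 0.1]
gripper_width: 0.183
```

```bash
python3 -c "
from plan import *
where('mid')"
```

```text
t 25.07 mouth ax/along/h mm [-0.13 -3.78  4.6 ] rel turn deg [-5.0000e-02 -2.0000e-02 -1.7992e+02] F(ax,along,out) [-1.01 -1.34  0.1 ] M [-0.242  0.211  0.016] q [-0.82  0.27  1.23  1.67 -0.26  1.39  2.08] w 0.183
```

Request:
carry_out:
  series: "0 0 0.0008 0 0 0 1; 0 0 0 0 0 5 1; 0 0 0 0 0 8 1; 0 0 0 0 0 9 1; 0 0 0 0 0 9 1; 0 0 0 0 0 9 1; 0 0 0 0 0 9 1; 0 0 0 0 0 9 1; 0 0 0 0 0 0 1"

```text
t: 26.2
tool_pos: [0.5246, -0.1544, 0.4365]
tool_rot: [3.142, -0.0, 2.197]
contact_force: [1.0, 0.8, -1.5]
gripper_width: 0.183
```

```bash
python3 -c "
from plan import *
where('mid')"
```

```text
t 26.2 mouth ax/along/h mm [ 0.28 -3.22  3.8 ] rel turn deg [ 1.0000e-02 -1.0000e-02  1.2218e+02] F(ax,along,out) [ 1.04  0.75 -1.51] M [ 0.258 -0.274  0.095] q [-0.86  0.32  1.31  1.67 -0.31  1.4   1.12] w 0.183
```

Request:
carry_out:
  series: "0 0 0 0 0 9 1; 0 0 0 0 0 9 1; 0 0 0 0 0 9 1; 0 0 0 0 0 9 1; 0 0 0 0 0 9 1; 0 0 0 0 0 9 1; 0 0 0 0 0 9 1; 0 0 0 0 0 0 1"

```text
t: 27.2
tool_pos: [0.5244, -0.1548, 0.4366]
tool_rot: [-3.141, 0.0, 1.101]
contact_force: [0.7, 1.3, -1.6]
gripper_width: 0.181
```

```bash
python3 -c "
from plan import *
where('mid')"
```

```text
t 27.2 mouth ax/along/h mm [ 0.05 -3.61  3.85] rel turn deg [0.000e+00 1.000e-02 5.933e+01] F(ax,along,out) [ 0.76  1.24 -1.65] M [ 0.159 -0.282 -0.01 ] q [-0.87  0.33  1.32  1.67 -0.32  1.4   0.03] w 0.181
```

Request:
carry_out:
  series: "0 0 0 0 0 9 1; 0 0 0 0 0 9 1; 0 0 0 0 0 9 1; 0 0 0 0 0 9 1; 0 0 0 0 0 9 1; 0 0 0 0 0 9 1; 0 0 0 0 0 9 1; 0 0 0 0 0 6 1; 0 0 0 0 0 0 1"

```text
t: 28.32
tool_pos: [0.5243, -0.1551, 0.4366]
tool_rot: [3.141, 0.0, -0.103]
contact_force: [1.6, -1.6, -1.4]
gripper_width: 0.184
```

```bash
python3 -c "
from plan import *
where('mid')"
```

```text
t 28.32 mouth ax/along/h mm [-0.09 -4.05  3.91] rel turn deg [-0.04  0.01 -9.61] F(ax,along,out) [ 1.51 -1.67 -1.35] M [-0.251 -0.223 -0.015] q [-0.87  0.33  1.33  1.67 -0.33  1.4  -1.17] w 0.184
```

Request:
carry_out:
  series: "0 0 0 0 0 1.5 1; 0 0 0 0 0 0 1; 0 0 0 0 0 -3 1; 0 0 0 0 0 -4 1; 0 0 0 0 0 -4 1; 0 0 0 0 0 0 1"

```text
t: 29.08
tool_pos: [0.5242, -0.1549, 0.4366]
tool_rot: [-3.141, 0.001, 0.059]
contact_force: [-0.7, 0.1, -1.3]
gripper_width: 0.183
```

```bash
python3 -c "
from plan import *
where('mid')"
```

```text
t 29.07 mouth ax/along/h mm [-0.26 -3.66  3.86] rel turn deg [ 0.02  0.04 -0.36] F(ax,along,out) [-0.69  0.11 -1.26] M [-0.028 -0.009 -0.001] q [-0.85  0.3   1.28  1.67 -0.29  1.39 -1.04] w 0.183
```

Request:
carry_out:
  series: "0 0 -0.001 0 0 0 1; 0 0 -0.002 0 0 0 1; 0 0 -0.003 0 0 0 1; 0 0 0 0 0 0 1"

```text
t: 29.58
tool_pos: [0.5244, -0.155, 0.4429]
tool_rot: [3.141, 0.0, 0.058]
contact_force: [1.3, -0.2, -1.6]
gripper_width: 0.181
```

```bash
python3 -c "
from plan import *
where('mid')"
```

```text
t 29.57 mouth ax/along/h mm [ 0.05 -3.88 10.17] rel turn deg [-0.02  0.   -0.42] F(ax,along,out) [ 1.3  -0.24 -1.64] M [ 0.009  0.015 -0.042] q [-0.85  0.3   1.28  1.66 -0.29  1.4  -1.04] w 0.181
```

Request:
carry_out:
  series: "0 0 -0.006 0 0 0 1; 0 0 -0.02 0 0 0 1; 0 0 -0.035 0 0 0 1; 0 0 0 0 0 -10 1; 0 0 0 0 0 -10 1; 0 0 0 0 0 -10 1; 0 0 0 0 0 -10 1; 0 0 0 0 0 -10 1; 0 0 0 0 0 -10 1; 0 0 0 0 0 -7.1 1; 0 0 0 0 0 0 1"

```text
t: 30.95
tool_pos: [0.5243, -0.1553, 0.5048]
tool_rot: [3.141, 0.0, 1.227]
contact_force: [0.1, -0.2, -1.2]
gripper_width: 0.183
```

Run:
```python
from plan import *
import pickle
where("mid"); c=cams.read_camera("wrist"); pickle.dump(c,open("w7.pkl","wb")); save(c,"w7",s=1.5)
t=cams.read_camera("top"); pickle.dump(t,open("t7.pkl","wb"))
P=cloud(c); ok=c["depth"]>0; heads(P,ok,*WH)
to([.4984,-.4036,.2317+.12],R.from_euler('xyz',[np.pi,0,1.2297]))
```

```text
t 30.95 mouth ax/along/h mm [ 5.000e-02 -4.190e+00  7.211e+01] rel turn deg [-5.000e-02 -3.000e-02  6.661e+01] F(ax,along,out) [ 0.08 -0.21 -1.23] M [ 0.029 -0.026  0.009] q [-0.71  0.17  1.06  1.55 -0.15  1.51  0.  ] w 0.183
left 192 axial -0.0014 [-0.007   0.0038] along 0.0075 [0.0024 0.013 ] r 0.0169
mid 180 axial -0.0012 [-0.0066  0.0039] along -0.0006 [-0.006   0.0043] r 0.0166
right 10 axial 0.0048 [0.0036 0.0058] along 0.0029 [0.0011 0.0037] r 0.0158
shift(tool)  [-0.2425  0.0596  0.1527]
turn(deg) [ 0.02  0.02 -0.24]
```

View pics/w7.png

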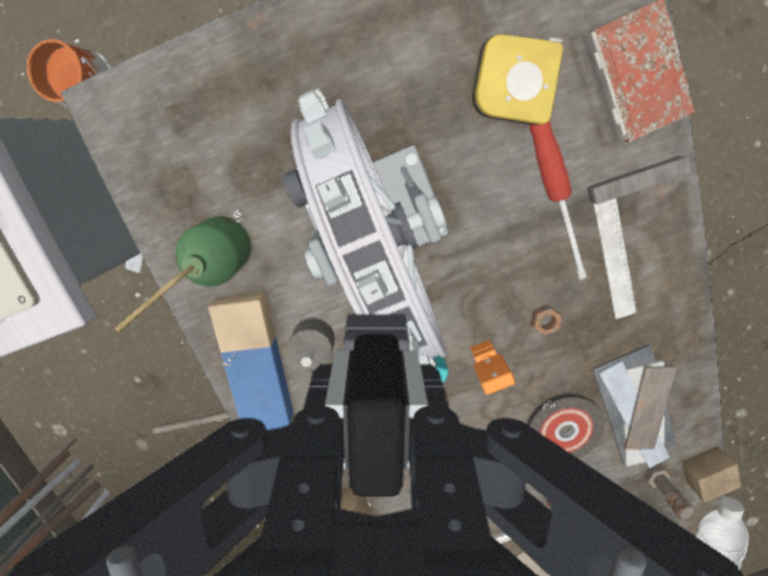

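The wrist view shows the left head at (335,190) and the mid head at (375,287). The weight at (293,187) is beside the left head. Next, a check of the head turns with rectified before/after patches.

Run:
```python
from plan import *
import pickle
def patch(c,which,off,ax=0):
    x0,y0,w=WH; th={"left":.4189,"mid":0,"right":-.4189}[which]
    B=R.from_euler('z',w)*R.from_euler('x',-th)
    g=np.linspace(-.014,.014,190); X,Y=np.meshgrid(g,g)  # rows: x up-> flip ; cols: -y right
    L=np.stack([ax-Y,off-X,np.full_like(X,.105+.0172)],-1).reshape(-1,3)
    W=B.apply(L)+[x0,y0,.122]
    A=att(c); K=np.array([[c["fx"],0,c["cx"]],[0,c["fy"],c["cy"]],[0,0,1]])
    rv=R.from_matrix(A.T).as_rotvec(); tv=-A.T@np.array(c["origin"])
    uv=cv2.projectPoints(W,rv,tv,K,np.array([c["k1"],0,0,0,0]))[0].reshape(190,190,2).astype(np.float32)
    return cv2.remap(c["color"][:,:,::-1],uv[...,0],uv[...,1],cv2.INTER_CUBIC)
L=lambda f:pickle.load(open(f,"rb"))
r1=np.hstack([patch(L("w1.pkl"),"left",.007),patch(L("w1.pkl"),"mid",-.0031),patch(L("w1.pkl"),"right",-.0007)])
r2=np.hstack([patch(L("w7.pkl"),"left",.0075,-.001),patch(L("w7.pkl"),"mid",-.0006,-.001),patch(L("w6.pkl"),"mid",-.003,.001)])
cv2.imwrite("pics/heads.png",np.vstack([r1,r2]))
```

```text
(no output)
```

View pics/heads.png

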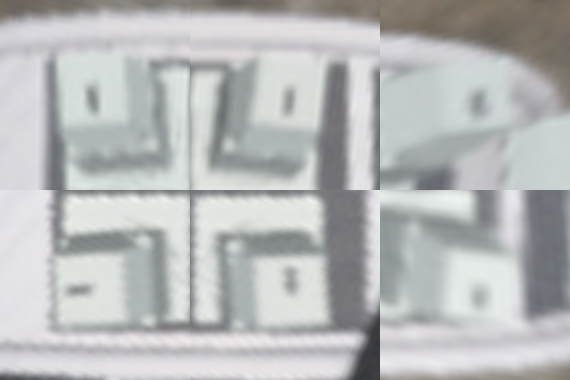

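Request:
carry_out:
  series: "-0.03 0.0075 0 0 0 0 1; -0.05 0.0125 0 0 0 0 1; -0.06 0.015 0 0 0 0 1; -0.06 0.015 0 0 0 -0.2 1; -0.03 0.007 0.01 0 0 0 1; -0.0125 0.0026 0.05 0 0 0 1; 0 0 0.05 0 0 0 1; 0 0 0.04 0 0 0 1; 0 0 0 0 0 0 1; 0 0 0 0 0 0 1"

```text
t: 32.3
tool_pos: [0.4996, -0.4038, 0.3557]
tool_rot: [3.14, 0.001, 1.232]
contact_force: [-0.4, -0.0, -0.7]
gripper_width: 0.183
```

Run:
```python
from plan import *
st(); to([.4984,-.4036,.2317],R.from_euler('xyz',[np.pi,0,1.2297]))
```

```text
{'t': 32.3, 'qpos': [-0.0797, 0.5615, 0.9819, 1.5182, -0.4747, 1.3152, 0.612], 'qd': [0.0006, -0.0153, 0.0075, -0.0098, -0.0009, -0.0047, 0.0073], 'effort': [-0.2782, -54.6349, 17.9155, -33.7315, -0.0168, 0.017, -0.0226], 'tool_pos': [0.4996, -0.4038, 0.3557], 'tool_rot': [3.1401, 0.0015, 1.2315], 'contact_force': [-0.4251, -0.0253, -0.6916], 'ft_torque': [0.0305, 0.0127, 0.0388], 'gripper_width': 0.1829}
shift(tool)  [-0.     -0.0014  0.124 ]
turn(deg) [0.09 0.09 0.1 ]
```

The mark on the left head has gone from axial to tangential, a quarter turn. The mid mark is again axial, a half turn, and both heads are square. The view does not tell 180° from 0°, but the driven travel does. Now the key goes back on its post.

Request:
carry_out:
  series: "0 -0.0014 0.04 0 0 0 1; 0 0 0.035 0 0 0 1; 0 0 0.02 0 0 0 1; 0 0 0.01 0 0 0 1; 0 0 0.002 0 0 0 1; 0 0 0.002 0 0 0 1; 0 0 0.002 0 0 0 1; 0 0 0 0 0 0 1"

```text
t: 33.3
tool_pos: [0.4979, -0.403, 0.2429]
tool_rot: [-3.142, 0.0, 1.232]
contact_force: [-0.2, -0.7, -0.8]
gripper_width: 0.181
```

Run:
```python
from plan import *
st(); to([.4984,-.4036,.2317],R.from_euler('xyz',[np.pi,0,1.2297]))
```

```text
{'t': 33.3, 'qpos': [-0.0341, 0.665, 0.8997, 1.6285, -0.5639, 1.1277, 0.673], 'qd': [0.0011, -0.0004, 0.0012, 0.0005, 0.0013, -0.0, 0.0011], 'effort': [0.041, -61.107, 20.7738, -31.1755, 0.0048, -0.0369, 0.011], 'tool_pos': [0.4979, -0.403, 0.2429], 'tool_rot': [-3.1416, 0.0004, 1.2323], 'contact_force': [-0.2207, -0.6576, -0.8084], 'ft_torque': [-0.0347, -0.0333, 0.046], 'gripper_width': 0.1814}
shift(tool)  [-0.0004  0.0006  0.0112]
turn(deg) [-0.    0.03  0.15]
```

Request:
carry_out:
  series: "0 0 0.002 0 0 0 1; 0 0 0.002 0 0 0 1; 0 0 0.002 0 0 0 1; 0 0 0 0 0 0 1"

```text
t: 33.8
tool_pos: [0.4978, -0.403, 0.2364]
tool_rot: [-3.141, 0.0, 1.232]
contact_force: [-0.4, -0.2, -1.0]
gripper_width: 0.179
```

Run:
```python
from plan import *
st(); to([.4984,-.4036,.2317],R.from_euler('xyz',[np.pi,0,1.2297]))
```

```text
{'t': 33.8, 'qpos': [-0.0306, 0.6722, 0.8941, 1.6328, -0.5695, 1.1181, 0.6765], 'qd': [-0.0001, -0.0029, 0.0022, -0.003, 0.0003, 0.0018, 0.0007], 'effort': [0.024, -61.3358, 20.8209, -30.8291, 0.0029, -0.0352, 0.0133], 'tool_pos': [0.4978, -0.403, 0.2364], 'tool_rot': [-3.1409, 0.0004, 1.2322], 'contact_force': [-0.3953, -0.1621, -1.0301], 'ft_torque': [0.0587, -0.0282, -0.0285], 'gripper_width': 0.1787}
shift(tool)  [-0.0004  0.0008  0.0047]
turn(deg) [-0.04  0.02  0.14]
```

Request:
carry_out:
  series: "0 0.0006 0.002 0 0 0 1; 0 0 0.0015 0 0 0 1; 0 0 0.001 0 0 0 1; 0 0 0 0 0 0 1"

```text
t: 34.3
tool_pos: [0.4984, -0.4032, 0.2321]
tool_rot: [-3.141, 0.0, 1.232]
contact_force: [0.3, -0.5, -0.6]
gripper_width: 0.182
```

Request:
carry_out:
  series: "0 0 0 0 0 0 0.5; 0 0 0 0 0 0 0.3; 0 0 0 0 0 0 0; 0 0 0 0 0 0 -0.2; 0 0 0 0 0 0 -0.2; 0 0 0 0 0 0 -0.2"

```text
t: 35.05
tool_pos: [0.4984, -0.4032, 0.2322]
tool_rot: [-3.141, 0.0, 1.232]
contact_force: [-0.8, -1.3, 0.3]
gripper_width: 0.598
```

Request:
carry_out:
  series: "0 0 -0.005 0 0 0 -0.2; 0 0 -0.015 0 0 0 -0.2; 0 0 -0.04 0 0 0 -0.2; 0 0 -0.06 0 0 0 -0.2; 0 0 -0.06 0 0 0 -0.2; 0 0 -0.02 0 0 0 -0.2; 0 0 0 0 0 0 -0.2; 0 0 0 0 0 0 -0.2"

```text
t: 36.05
tool_pos: [0.4985, -0.4028, 0.4309]
tool_rot: [-3.139, -0.0, 1.232]
contact_force: [0.4, 0.0, -0.6]
gripper_width: 0.6
```

Run:
```python
from plan import *
import pickle
st(); c=cams.read_camera("wrist"); P=cloud(c)
for z0,z1 in((.092,.106),(.02,.03)):
    k=(abs(P[...,0]-.5)<.05)&(abs(P[...,1]+.405)<.05)&(P[...,2]>z0)&(P[...,2]<z1); q=P[k]
    if len(q): print(z0,len(q),q.mean(0),np.median(q[:,2]),q[:,2].std(),cv2.minAreaRect((q[:,:2]*1000).astype(np.float32)))
s=cams.read_camera("side"); D=pickle.load(open("d0.pkl","rb"))["side"]
f=lambda c:cv2.resize(c["color"][110:300,180:330,::-1],None,fx=2.6,fy=2.6,interpolation=cv2.INTER_CUBIC)
cv2.imwrite("pics/fin.png",np.hstack([f(D),f(s)]))
```

```text
{'t': 36.05, 'qpos': [-0.0909, 0.5117, 1.0188, 1.4163, -0.4324, 1.4529, 0.5817], 'qd': [0.0007, 0.0097, -0.0051, 0.0087, 0.0008, 0.0005, 0.0001], 'effort': [0.2231, -55.4799, 17.9088, -37.1145, 0.0557, 0.0263, -0.0068], 'tool_pos': [0.4985, -0.4028, 0.4309], 'tool_rot': [-3.1395, -0.0002, 1.2324], 'contact_force': [0.4283, 0.0199, -0.5554], 'ft_torque': [0.0175, 0.0093, -0.0054], 'gripper_width': 0.5996}
0.092 472 [ 0.49830687 -0.40172608  0.09879756] 0.09905967140463581 0.0013625659817463674 ((497.5742492675781, -402.34503173828125), (33.337337493896484, 16.040773391723633), 71.0831069946289)
0.02 1382 [ 0.50152379 -0.39991935  0.02320436] 0.023281162060969307 0.0010147322990210657 ((499.1954040527344, -404.09613037109375), (58.56297302246094, 59.74274444580078), 79.18875122070312)
```

View pics/fin.png

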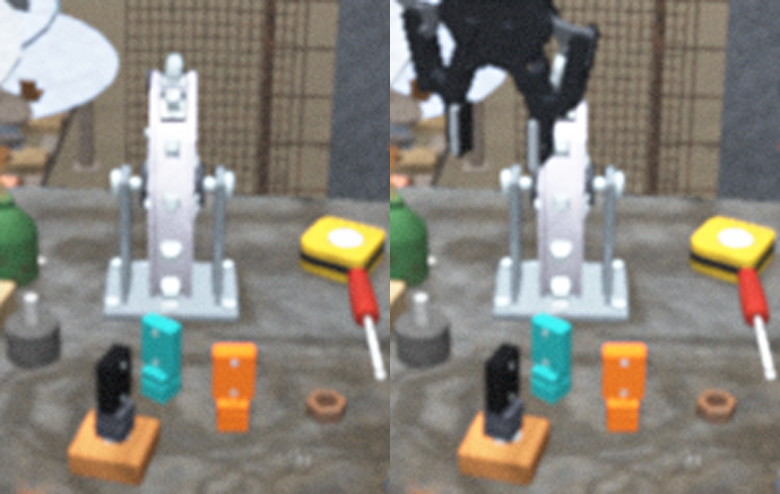

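The before/after side view shows the key upright on its block at (503,390), matching its original spot. The decoys, nut and hole saw have not moved, and the gripper is clear. Key top height is 0.099 m, the same as before (0.098 to 0.099). Handing in.

```bash
python3 -c "
from bench import workorder
print(workorder.sign_off())"
```

```text
the job is handed in; nothing more can be done
None
```

The wheel is trued as asked and the job is handed in at about 36 s, well under the 72 s limit. The sign-off reports no verdict.

- **Which nipple first:** the balance weight sits beyond the left nipple, seen in three pictures. I tightened that one a quarter turn, then the middle one two quarter turns, both clockwise. The right nipple was not touched.
- **Fit:** the key went home about 3.8 mm above the rim on both heads. Contact force stayed at a few N going on. The largest force I read was about 6 N sideways, at the end of the left turn. I turned back through the play before each lift-off.
- **Turn check:** the mark on the left head turned from across the rim to along it, and the middle head's mark came back to its original line. Both heads sit square. The middle mark cannot tell a half turn from no turn, so that rests on the measured key travel of about 191° minus 11° of play. The 0.06 N·m driving torque showed on the left (0.067) but was lost in noise on the middle.
- **Key and bystanders:** the key stands upright on its post, with its top at 0.099 m as before. The hole saw, nut and look-alike keys show no movement in the before/after side view.
- **What disagreed:** the top and wrist cameras placed the heads 2 to 4 mm apart, so I used the wrist data. I once drove the arm about 0.3 m the wrong way over clear space, touching nothing. Joint 3 reached about 1.33 of its 1.34 rad limit during the turns, and I saw no reading past it.

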